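Take the lidded bowl out of the lid press and stall it in the empty order bay

TASK

The takeaway bowl under the lid press has its lid pressed on. Lift the press's sprung arm until it stays up by itself, then slide the bowl out from under it, flat on the counter, and into the empty order bay, right in against the back. Don't tip the bowl, and leave the bowl in the other bay and everything else on the counter where they stand.

Things in the scene. Friction and masses are not known exactly. Their poses are not given: they have to be found in the camera images.
- press_hinge (a point): Lid press: grey post on the counter (foot plate 150 x 130 x 10 mm, cheeks 68 mm apart outside, 143 mm high). Point on the hinge pin's axis, midway between the cheeks, 115 mm above the counter. x points level to the press's rear (the shut arm reaches from here along -x), y along the pin, z up. The foot plate ends 63 mm in front (-x) of it; in front of that is bare counter.
- press_spot (a point): Point 26 mm above the bare counter right under the shut press pad, 150 mm in front (-x) of the hinge; fixed to the press, same axes as press_hinge. The bowl stands here, to within 8 mm, at the start.
- handle (a point): Middle of the round cross-bar grip at the free end of the press arm, 257 mm from the hinge axis, level with the hinge when shut. Bar along the hinge's y, 140 mm long; two black rubber grips 25 mm thick run from 22 to 70 mm either side of this point. Arm: flat bar 34 mm wide, 16 thick; round pad 92 mm across under it, 150 mm from the hinge, face 63 mm below the arm's middle line.
- press_arm (a joint): Press arm angle, rad: 0 = pad down on the bowl's lid; grows as the arm is lifted (turning about hinge +y), stop at 1.70 (leaning back just past upright); -0.08 lowest with no bowl. Below about 0.85 rad the 1.9 kg arm falls back onto the bowl; past that its hinge spring takes it up to 1.70 and keeps it there. Lifting needs about 2.5 N at the grip when shut, less as it rises; damped.
- bowl_mid (a point): Centre of the lidded bowl to be moved, 26 mm above its underside. Black with a clear lid, round: 125 mm across at the rim (36 to 46 mm above its underside), 100 mm at the foot, 52 mm high, 0.25 to 0.5 kg, too wide to grip. Friction on the counter about 0.6.
- bay_free: The empty order bay, a stall of bare sheet metal fixed on the counter: two side walls 160 mm apart inside, 50 mm high, back wall 55 mm high, no floor or roof. Origin on the counter in its middle; x points level to the back wall (inner face at +70 mm); open front at -70 mm, flared for 14 mm more, towards the robot; y across. A bowl against the back has its centre at x = +7.5 mm.
- bay_full: The other bay, same shape and axes, with a bowl of the same kind already in it; left or right of the empty one, centres 210 mm apart.
- waiting_mid (a point): Centre of the bowl already waiting in the other bay, same kind and size as the bowl to be moved. Leave alone.
- cup_a: Round lidded sauce cup, 68 mm across, 40 mm high, origin under its centre; cup_b stands on it, 80 mm high together. Bystander.
- cup_b: The upper sauce cup of the pair, origin under its centre. Bystander.
- cup_c: Single sauce cup of the same kind. Bystander.
- marker: Marker pen lying on the counter, 131 mm long along its x axis, 18 mm thick; origin near its middle, on the counter. Bystander.
- label_roll: Paper label roll lying flat, 76 mm across, 40 mm high, origin under its centre. Bystander.
- lid_stack: Pile of spare lids, 125 mm across, 40 mm high, origin under its centre. Bystander.
- tape: Weighted tape dispenser, 160 x 62 mm, about 100 mm high, long along its x axis, origin under its centre. Bystander.

How it is judged:
By the outcome, as a careful person would: the job done as asked, in the order asked, and still so for the second after the job is handed in, with the robot touching nothing.
It also fails if it takes over 69 s, if anything falls off the work surface, if the arm or the gripper's body presses on something with over 40 N, if the wrist force passes 120 N, or if a joint passes its speed limit or range.

ROBOT

A 7-joint arm with a two-finger parallel gripper is mounted at the origin on the work surface. World frame = base frame: x ahead of the robot, y to its left, z up, the work surface at z = 0. Lengths are in m, angles in rad, forces in N, time in s.
With the tool pointing down it reaches from about 0.35 to 0.9 m from the base axis. Payload 7.2 kg.
Tool frame: the origin (TCP) lies at the very end of the fingers, on their centre line; the grasp point (between the pads) lies 19 mm behind it; z points along the fingers, y is the line along which they close (so a half turn about z gives the same grasp; the last joint's range is limited). The gripper opens to 88 mm and grips with 3 to 60 N. Pads are 20 mm wide; open, the fingers measure 115 mm over their backs; the gripper's body (75 mm by 178 mm) begins 61 mm behind the grasp point.
Start: joints at [1.074, 0.411, -0.013, 1.596, 0.006, 1.134, -0.082], TCP at [0.26, -0.568, 0.186] pointing down, gripper open.
Joint ranges: [-2.95, 2.95], [-0.29, 1.99], [-1.47, 1.44], [0.14, 2.54], [-1.03, 4.17], [0.13, 1.85], [-2.86, 2.86]. Speed limits (rad/s): [2.39, 2.39, 3.01, 3.01, 3.14, 3.14, 3.14].

INTERFACE

Orientations are given as a unit quaternion [w, x, y, z].
In Python, from rig import status, viewer, workorder, outline_of, place_of gives the robot as it stands. The module is installed in compiled form; this text tells all that it offers.
- The arm moves only by the tool carry_out, never from a script. Its argument "series" is a list of rows, each an object of numbers: "x", "y", "z": the shift along the tool's x, y, z in m; "twist": the turn about the tool's z in rad; "fingers": the opening, from -1 (shut) to 1 (fully open). In form: [{"x": .., "y": .., "z": .., "twist": .., "fingers": ..}, ...]. A call has 1 to 12 rows; each row shifts and turns the commanded pose from where the row before left it, along the tool's axes as they then stand; what a row does not reach is not made up. A row lasts 1/12 s, in which the tool goes at most 41.7 mm and 7.16 degrees, less where a joint would pass 70% of its speed; a pose out of reach is approached as far as the arm can. A call is refused whole if a number of a shift passes 0.0417 or a number of a turn 0.125, either way. A call with a gripper value outside its range is refused whole. The fingers move at their own pace and stop on an object; "newtons" is the grip in N (left out, the last holds). Time passes only in rows, so rows that do not move let the fingers close. It gives the time, the measured TCP pose, the force, the opening and the grip force at its end, in the units of the state.
- status.observe(): the state, without advancing time (a new reading comes with each control period).
- viewer.capture(name): name is "scene" or "top" or "wrist"; returns (picture, depth): 420x560x3 uint8, red, green, blue; 420x560 float32, m along the optical axis (not along the pixel's ray), 0 where there is no reading.
- viewer.camera_model(name): a dict with "fx", "fy", "cx", "cy" (pixels), "world_from_camera" (4x4, takes a point from camera to world coordinates); the wrist camera has in their place "tool_from_camera" (4x4, takes a point from camera to tool coordinates, whose origin is the TCP and whose axes are the flange's). Camera axes: x right, y up, looking along -z (the intrinsics and any distortion apply to the point x, -y, -z); pixel columns grow to the right and rows downward; lengths in m; the calibration is good to about 2 mm. A picture is of the moment at which its call begins: read the wrist's pose just before it. camera_model takes no time and is no camera call.
- workorder.finish_job(): hands the job in; it is judged then, once.
Trained networks look in the newest picture that a camera, given by its name, has taken for a name from the list of things; names that differ only in an ending like _2 or _b are one class to them, and where a whole thing is asked for, a point or a joint stands for the part that bears it (a point fixed in the world has none). Each returns a list of dicts, best first, with "confidence" (0 to 1); they miss things now and then, are a little off and sometimes report something else, mostly with a low value. They report only what shows in the picture. A call takes as long as a camera call.
- outline_of(camera, label): "region" (420x560 bool, what is visible of it) and "location" ([column, row] as shares, 0 to 1, of the picture: columns of its width, rows of its height, amid what is visible of it).
- place_of(camera, label): "location" ([column, row] as shares, 0 to 1, of the picture: columns of its width, rows of its height: a listed point, or the origin of a listed thing).
The state is a dict: "clock": time; "joint_positions": joint angles; "qd": joint speeds; "joint_torque": joint torques, N m; "ee_pos": TCP position; "ee_rot": TCP orientation; "ft_force": force on the tool from outside, world axes, zero at the start; "moment": the same for the moment, N m; "grip_width": opening from 0.0 (shut) to 1.0 (fully open); "finger_force": force on a finger pad.
Only numpy, scipy, OpenCV 4.12 (cv2) and the standard library are available. Lean on these libraries where they do the work, as an engineer would, in place of code of your own. Each camera call takes 0.05 s, during which the arm holds its last target. There are 200 camera calls.

## Working session

There is one attempt and no reset: what is moved stays moved. The work goes in short steps, Python scripts to look and compute and a tool call to move; the robot and the scene stay as the last step left them, time stands still between calls to the robot, and variables do not carry over. Pictures are saved under pics/ and viewed, at most 10 in all, crops included, and the job is handed in when it is done.

Besides the shell and the picture viewer there is one more tool, called after "Emit:" as name([rows], argument=value, ...), one row to a line, values as JSON. carry_out: Moves the arm, as the interface text tells. Its arguments: {"type":"object","properties":{"series":{"type":"array","items":{"type":"object","properties":{"x":{"type":"number"},"y":{"type":"number"},"z":{"type":"number"},"twist":{"type":"number"},"fingers":{"type":"number"}}}},"newtons":{"type":"number"}},"required":["series"]}

```bash
mkdir -p pics; cat > h.py <<'E'
import numpy as np, cv2
from rig import status, viewer, workorder, outline_of, place_of
def world(cam, col, row, depth):
    m=viewer.camera_model(cam)
    p=np.array([(col-m["cx"])/m["fx"]*depth, -(row-m["cy"])/m["fy"]*depth, -depth,1])
    return (np.array(m["world_from_camera"])@p)[:3]
def onplane(cam,col,row,z):
    a=world(cam,col,row,0.0);b=world(cam,col,row,1.0)
    return a+(b-a)*(z-a[2])/(b[2]-a[2])
E
python3 - <<'E'
from h import *
s=status.observe(); print({k:np.round(v,3).tolist() for k,v in s.items()})
ims=[]
Z={'press_hinge':.115,'press_spot':.026,'handle':.115,'bowl_mid':.026,'waiting_mid':.026}
for c in ("top","scene"):
    im,d=viewer.capture(c); ims.append(im)
    m=viewer.camera_model(c); print(c,{k:np.round(v,3).tolist() for k,v in m.items()})
    for n in ['press_hinge','press_spot','handle','bowl_mid','bay_free','bay_full','waiting_mid','cup_a','cup_c','marker','label_roll','lid_stack','tape']:
        for r in place_of(c,n)[:2]:
            u,v=r["location"][0]*560,r["location"][1]*420
            print(n,round(r["confidence"],2),round(u),round(v),onplane(c,u,v,Z.get(n,0)).round(3), end=' | ')
            iu,iv=int(min(559,u)),int(min(419,v)); print('depthpt',world(c,u,v,d[iv,iu]).round(3))
    cv2.imwrite(f"pics/{c}.png",im[:,:,::-1])
E
```

```text
{'clock': 0.0, 'joint_positions': [1.074, 0.412, -0.013, 1.597, 0.006, 1.134, -0.082], 'qd': [0.001, -0.001, -0.001, -0.001, 0.002, 0.001, 0.002], 'joint_torque': [0.001, -58.796, 0.642, -29.107, -0.054, 0.018, 0.0], 'ee_pos': [0.26, -0.568, 0.186], 'ee_rot': [-0.001, 0.977, 0.213, -0.0], 'ft_force': [-0.256, -0.278, 0.317], 'moment': [0.004, -0.025, 0.039], 'finger_force': 0.0, 'grip_width': 1.001}
top {'fx': 421.558, 'fy': 421.558, 'cx': 283.921, 'cy': 202.677, 'world_from_camera': [[0.013, 0.99, -0.139, 0.356], [-1.0, 0.013, 0.003, 0.005], [0.005, 0.139, 0.99, 1.194], [0.0, 0.0, 0.0, 1.0]]}
press_hinge 0.97 200 137 [0.681 0.226 0.115] | depthpt [0.676 0.223 0.13 ]
press_hinge 0.56 374 280 [ 0.313 -0.227  0.115] | depthpt [ 0.31  -0.243  0.043]
handle 0.83 218 230 [0.436 0.169 0.115] | depthpt [0.435 0.168 0.126]
bowl_mid 0.59 216 196 [0.536 0.193 0.026] | depthpt [0.521 0.177 0.122]
waiting_mid 0.82 287 159 [ 0.645 -0.006  0.026] | depthpt [ 0.639 -0.005  0.05 ]
cup_a 0.92 377 278 [ 0.314 -0.26   0.   ] | depthpt [ 0.316 -0.252  0.039]
cup_a 0.71 404 261 [ 0.361 -0.337  0.   ] | d
[... 1096 characters left out ...]
pthpt [ 0.652 -0.221 -0.004]
waiting_mid 0.75 249 256 [ 0.645 -0.005  0.026] | depthpt [0.657 0.005 0.049]
waiting_mid 0.18 332 261 [0.53  0.191 0.026] | depthpt [0.588 0.216 0.121]
cup_a 0.8 249 158 [ 0.314 -0.257  0.   ] | depthpt [ 0.335 -0.239  0.026]
cup_a 0.73 225 156 [ 0.351 -0.332  0.   ] | depthpt [ 0.379 -0.306  0.036]
cup_c 0.8 249 158 [ 0.314 -0.257  0.   ] | depthpt [ 0.335 -0.239  0.026]
cup_c 0.73 225 156 [ 0.351 -0.332  0.   ] | depthpt [ 0.379 -0.306  0.036]
label_roll 0.69 396 249 [0.372 0.317 0.   ] | depthpt [0.396 0.321 0.032]
lid_stack 0.74 453 264 [0.327 0.471 0.   ] | depthpt [0.359 0.47  0.04 ]
tape 0.81 167 167 [ 0.503 -0.459  0.   ] | depthpt [ 0.546 -0.401  0.068]
```

View pics/top.png

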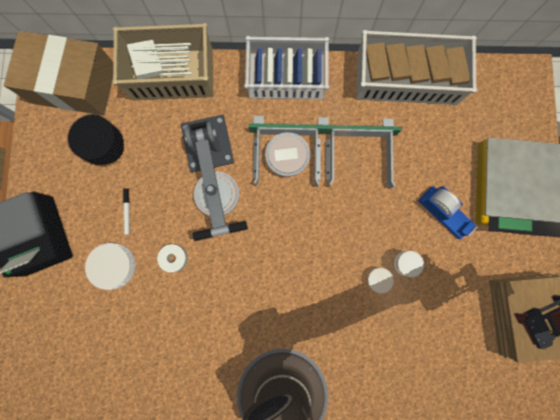

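View pics/scene.png

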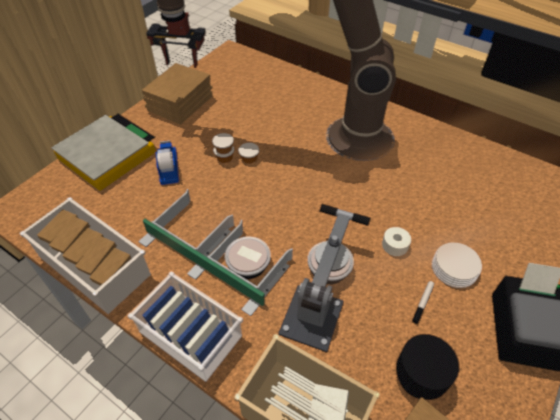

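The top view shows the shut press (hinge near (200,137), handle bar near (218,230), bowl under the pad near (216,193)). The full bay is at (287,155), with the empty bay to its right near (360,158). The scene view agrees with this.

Next I'll refine the press axis, bay walls and cheeks from depth.

```bash
cat >> h.py <<'E'
def cloud(cam,d):
    m=viewer.camera_model(cam); v,u=np.mgrid[0:420,0:560]
    P=np.stack([(u-m["cx"])/m["fx"]*d,-(v-m["cy"])/m["fy"]*d,-d,np.ones_like(d)],-1)@np.array(m["world_from_camera"]).T
    P=P[...,:3]; P[d==0]=np.nan; return P
E
python3 - <<'E'
from h import *
def box(P,lo,hi): 
    q=P.reshape(-1,3); return q[np.all((q>lo)&(q<hi),1)]
for c in("top","scene"):
    im,d=viewer.capture(c); P=cloud(c,d)
    arm=box(P,[.44,.10,.11],[.66,.28,.16]); 
    bar=box(P,[.39,.05,.105],[.46,.26,.16])
    for n,q in(("arm",arm),("bar",bar)):
        m=cv2.fitLine(q[:,:2].astype(np.float32),cv2.DIST_HUBER,0,.01,.01).ravel(); print(c,n,len(q),m.round(3),'deg',np.degrees(np.arctan2(m[1],m[0])).round(1),q.mean(0).round(4),q.min(0).round(3),q.max(0).round(3))
    f=np.array([-.968,-.25]);r=np.array([.25,-.968]); H=np.array([.677,.226])
    q=box(P,[.6,.1,.06],[.8,.35,.2]); a=(q[:,:2]-H)@f; b=(q[:,:2]-H)@r
    k=a<.055
    for z in(.06,.09,.11,.13,.15): 
        s=k&(q[:,2]>z)&(q[:,2]<z+.03)&(abs(b)>.018)
        if s.any(): print('cheek z',z,'f',a[s].min().round(3),a[s].max().round(3),'r',b[s].min().round(3),b[s].max().round(3),s.sum())
    # bay walls: points 20-60mm high
    q=box(P,[.55,-.36,.03],[.68,.12,.062])
    h,e=np.histogram(q[:,1],np.arange(-.36,.121,.01)); print('wall y',[(round(e[i],2),int(h[i])) for i in range(len(h)) if h[i]>4])
    for y0,y1 in((.06,.1),(-.11,-.06),(-.15,-.11),(-.33,-.27)):
        w=q[(q[:,1]>y0)&(q[:,1]<y1)&(q[:,2]>.04)]
        if len(w)>8:
            for x0 in(.58,.62,.66):
                g=w[abs(w[:,0]-x0)<.015]; 
                if len(g): print('wall',y0,'x~',x0,g[:,1].mean().round(4),len(g),end=' ; ')
            print('minx',w[:,0].min().round(3))
    for yy in(-.17,-.21,-.25):
        w=box(P,[.66,yy-.012,.035],[.78,yy+.012,.07]); print('back',yy,w[:,0].min().round(3) if len(w) else None, w[:,0].mean().round(3) if len(w) else None)
    q=box(P,[.45,.08,.02],[.61,.30,.06]); a=(q[:,:2]-H)@f;b=(q[:,:2]-H)@r; print('bowl f',np.percentile(a,[1,99]).round(3),'r',np.percentile(b,[1,99]).round(3))
E
```

```text
top arm 1296 [0.957 0.29  0.534 0.186] deg 16.8 [0.5416 0.1874 0.1242] [0.44  0.1   0.111] [0.66  0.255 0.149]
top bar 599 [ 0.25  -0.968  0.435  0.166] deg -75.5 [0.4362 0.1668 0.1242] [0.408 0.096 0.112] [0.46  0.235 0.132]
cheek z 0.06 f -0.034 0.018 r -0.033 0.134 40
cheek z 0.09 f -0.045 0.019 r -0.039 0.041 85
cheek z 0.11 f -0.045 0.019 r -0.039 0.042 229
cheek z 0.13 f -0.034 0.014 r -0.033 0.036 176
wall y [(np.float64(-0.3), 137), (np.float64(-0.14), 28), (np.float64(-0.13), 56), (np.float64(-0.09), 80), (np.float64(-0.07), 35), (np.float64(-0.06), 62), (np.float64(-0.05), 101), (np.float64(-0.04), 97), (np.float64(-0.03), 106), (np.float64(-0.02), 122), (np.float64(-0.01), 92), (np.float64(0.0), 124), (np.float64(0.01), 106), (np.float64(0.02), 100), (np.float64(0.03), 102), (np.float64(0.04), 69), (np.float64(0.05), 43), (np.float64(0.07), 46), (np.float64(0.08), 31)]
wall 0.06 x~ 0.58 0.0811 17 ; wall 0.06 x~ 0.62 0.0794 22 ; wall 0.06 x~ 0.66 0.0787 12 ; minx 0.571
wall -0.11 x~ 0.58 -0.0864 19 ; wall -0.11 x~ 0.62 -0.0814 24 ; wall -0.11 x~ 0.66 -0.073 44 ; minx 0.57
w
[... 1059 characters left out ...]
87), (np.float64(0.01), 93), (np.float64(0.02), 91), (np.float64(0.03), 78), (np.float64(0.04), 86), (np.float64(0.05), 66), (np.float64(0.07), 30), (np.float64(0.08), 118)]
wall 0.06 x~ 0.58 0.0829 23 ; wall 0.06 x~ 0.62 0.081 27 ; wall 0.06 x~ 0.66 0.0808 30 ; minx 0.572
wall -0.11 x~ 0.58 -0.0847 20 ; wall -0.11 x~ 0.62 -0.0818 25 ; wall -0.11 x~ 0.66 -0.0762 43 ; minx 0.57
wall -0.15 x~ 0.58 -0.1269 23 ; wall -0.15 x~ 0.62 -0.1293 25 ; wall -0.15 x~ 0.66 -0.1288 28 ; minx 0.569
wall -0.33 x~ 0.58 -0.2942 22 ; wall -0.33 x~ 0.62 -0.2929 26 ; wall -0.33 x~ 0.66 -0.293 28 ; minx 0.569
back -0.17 0.723 0.733
back -0.21 0.722 0.733
back -0.25 0.722 0.733
bowl f [0.082 0.189] r [-0.061  0.122]
```

Emit:
carry_out([
  {"twist": -0.115, "fingers": 1},
  {"twist": -0.115, "fingers": 1},
  {"twist": -0.115, "fingers": 1},
  {"twist": -0.115, "fingers": 1},
  {"twist": -0.115, "fingers": 1},
  {"twist": -0.115, "fingers": 1},
  {"twist": -0.115, "fingers": 1},
  {"twist": -0.115, "fingers": 1},
  {"twist": -0.115, "fingers": 1},
  {"twist": -0.115, "fingers": 1},
  {"twist": -0.115, "fingers": 1},
  {"twist": -0.115, "fingers": 1},
], newtons=12)

```text
validation failed for argument at $.se...
```

Emit:
carry_out([
  {"x": 0.03, "y": 0.0217},
  {"x": 0.03, "y": 0.0217},
  {"x": 0.03, "y": 0.0217},
  {"x": 0.03, "y": 0.0217},
  {"x": 0.03, "y": 0.0217},
  {"x": 0.03, "y": 0.0217},
  {"x": 0.03, "y": 0.0217},
  {"x": 0.03, "y": 0.0217},
  {"x": 0.03, "y": 0.0217},
  {"x": 0.03, "y": 0.0217},
  {"x": 0.03, "y": 0.0217},
  {"x": 0.03, "y": 0.0217},
])

```text
validation failed for argument at $.se...
```

Emit:
carry_out([
  {"x": 0.03, "y": 0.0073},
  {"x": 0.03, "y": 0.0073},
  {"x": 0.03, "y": 0.0073},
  {"x": 0.03, "y": 0.0073},
  {"x": 0.03, "y": 0.0073},
  {"x": 0.03, "y": 0.0073},
  {"x": 0.03, "y": 0.0073},
  {"x": 0.03, "y": 0.0073},
  {"x": 0.03, "y": 0.0073},
  {"x": 0.03, "y": 0.0073},
  {"x": 0.03, "y": 0.0073},
  {},
])

```text
validation failed for argument at $.se...
```

Emit:
carry_out([
  {"x": 0, "y": 0, "z": 0, "twist": -0.115, "fingers": 1},
  {"x": 0, "y": 0, "z": 0, "twist": -0.115, "fingers": 1},
  {"x": 0, "y": 0, "z": 0, "twist": -0.115, "fingers": 1},
  {"x": 0, "y": 0, "z": 0, "twist": -0.115, "fingers": 1},
  {"x": 0, "y": 0, "z": 0, "twist": -0.115, "fingers": 1},
  {"x": 0, "y": 0, "z": 0, "twist": -0.115, "fingers": 1},
  {"x": 0, "y": 0, "z": 0, "twist": -0.115, "fingers": 1},
  {"x": 0, "y": 0, "z": 0, "twist": -0.115, "fingers": 1},
  {"x": 0, "y": 0, "z": 0, "twist": -0.115, "fingers": 1},
  {"x": 0, "y": 0, "z": 0, "twist": -0.115, "fingers": 1},
  {"x": 0, "y": 0, "z": 0, "twist": -0.115, "fingers": 1},
  {"x": 0, "y": 0, "z": 0, "twist": -0.115, "fingers": 1},
], newtons=12)

```text
clock: 2.5
ee_pos: [0.2598, -0.5685, 0.1864]
ee_rot: [0.0, 0.616, 0.788, -0.0]
ft_force: [-0.7, -0.9, 0.2]
grip_width: 1.001
finger_force: 0.0
```

Emit:
carry_out([
  {"x": 0.03, "y": 0.0217, "z": 0, "twist": 0, "fingers": 1},
  {"x": 0.03, "y": 0.0217, "z": 0, "twist": 0, "fingers": 1},
  {"x": 0.03, "y": 0.0217, "z": 0, "twist": 0, "fingers": 1},
  {"x": 0.03, "y": 0.0217, "z": 0, "twist": 0, "fingers": 1},
  {"x": 0.03, "y": 0.0217, "z": 0, "twist": 0, "fingers": 1},
  {"x": 0.03, "y": 0.0217, "z": 0, "twist": 0, "fingers": 1},
  {"x": 0.03, "y": 0.0217, "z": 0, "twist": 0, "fingers": 1},
  {"x": 0.03, "y": 0.0217, "z": 0, "twist": 0, "fingers": 1},
  {"x": 0.03, "y": 0.0217, "z": 0, "twist": 0, "fingers": 1},
  {"x": 0.03, "y": 0.0217, "z": 0, "twist": 0, "fingers": 1},
  {"x": 0.03, "y": 0.0217, "z": 0, "twist": 0, "fingers": 1},
  {"x": 0.03, "y": 0.0217, "z": 0, "twist": 0, "fingers": 1},
])

```text
clock: 3.5
ee_pos: [0.4285, -0.1556, 0.1868]
ee_rot: [0.001, 0.618, 0.786, -0.0]
ft_force: [-0.3, -0.1, -0.2]
grip_width: 1.001
finger_force: 0.0
```

Emit:
carry_out([
  {"x": 0.03, "y": 0.0073, "z": 0, "twist": 0, "fingers": 1},
  {"x": 0.03, "y": 0.0073, "z": 0, "twist": 0, "fingers": 1},
  {"x": 0.03, "y": 0.0073, "z": 0, "twist": 0, "fingers": 1},
  {"x": 0.03, "y": 0.0073, "z": 0, "twist": 0, "fingers": 1},
  {"x": 0.03, "y": 0.0073, "z": 0, "twist": 0, "fingers": 1},
  {"x": 0.03, "y": 0.0073, "z": 0, "twist": 0, "fingers": 1},
  {"x": 0.03, "y": 0.0073, "z": 0, "twist": 0, "fingers": 1},
  {"x": 0.03, "y": 0.0073, "z": 0, "twist": 0, "fingers": 1},
  {"x": 0.03, "y": 0.0073, "z": 0, "twist": 0, "fingers": 1},
  {"x": 0.03, "y": 0.0073, "z": 0, "twist": 0, "fingers": 1},
  {"x": 0.03, "y": 0.0073, "z": 0, "twist": 0, "fingers": 1},
  {"x": 0.015, "y": 0.003, "z": 0, "twist": 0, "fingers": 1},
])

```text
clock: 4.5
ee_pos: [0.4273, 0.2016, 0.1869]
ee_rot: [-0.0, 0.617, 0.787, 0.001]
ft_force: [-1.2, -0.6, -0.1]
grip_width: 1.002
finger_force: 0.0
```

Emit:
carry_out([
  {"x": 0.005, "y": 0.003, "z": 0.013, "twist": 0, "fingers": 1},
  {"x": 0, "y": 0, "z": 0.013, "twist": 0, "fingers": 1},
  {"x": 0, "y": 0, "z": 0.013, "twist": 0, "fingers": 1},
  {"x": 0, "y": 0, "z": 0.013, "twist": 0, "fingers": 1},
  {"x": 0, "y": 0, "z": 0.013, "twist": 0, "fingers": 1},
  {"x": 0, "y": 0, "z": 0.013, "twist": 0, "fingers": 1},
  {"x": 0, "y": 0, "z": 0.013, "twist": 0, "fingers": 1},
  {"x": 0, "y": 0, "z": 0, "twist": 0, "fingers": 1},
])

```text
clock: 5.17
ee_pos: [0.4282, 0.2025, 0.0936]
ee_rot: [-0.001, 0.618, 0.786, -0.001]
ft_force: [-0.4, -0.5, -0.0]
grip_width: 1.003
finger_force: 0.0
```

```bash
python3 - <<'E'
from h import *
im,d=viewer.capture("scene"); P=cloud("scene",d)
print(status.observe()["ee_pos"])
a=im[120:280,260:440]; w,_=viewer.capture("wrist")
cv2.imwrite("pics/g1.png",np.hstack([cv2.resize(a,(400,355)),cv2.resize(w,(400,355))])[:,:,::-1])
E
```

```text
[0.42866333 0.20293624 0.09471324]
```

View pics/g1.png

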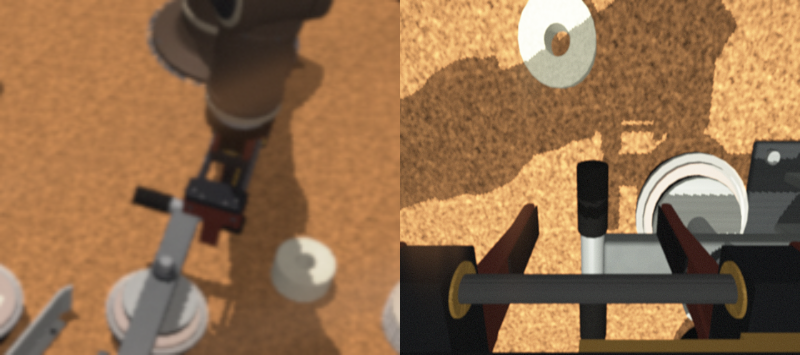

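The fingers straddle the left grip in both panels: the bar is at about (593,230) between the fingertips in the wrist view. I'll shift slightly outward and close.

Emit:
carry_out([
  {"x": 0.008, "y": 0, "z": 0, "twist": 0, "fingers": 1},
  {"x": 0, "y": 0, "z": 0, "twist": 0, "fingers": -1},
  {"x": 0, "y": 0, "z": 0, "twist": 0, "fingers": -1},
  {"x": 0, "y": 0, "z": 0, "twist": 0, "fingers": -1},
  {"x": 0, "y": 0, "z": 0, "twist": 0, "fingers": -1},
  {"x": 0, "y": 0, "z": 0, "twist": 0, "fingers": -1},
  {"x": 0, "y": 0, "z": 0, "twist": 0, "fingers": -1},
  {"x": 0, "y": 0, "z": 0, "twist": 0, "fingers": -1},
  {"x": 0, "y": 0, "z": 0, "twist": 0, "fingers": -1},
  {"x": 0, "y": 0, "z": 0, "twist": 0, "fingers": -1},
], newtons=12)

```text
clock: 6.1
ee_pos: [0.4275, 0.211, 0.0954]
ee_rot: [-0.0, 0.618, 0.786, -0.0]
ft_force: [-0.1, -0.5, -0.0]
grip_width: 0.356
finger_force: 0.0
```

Emit:
carry_out([
  {"x": 0, "y": 0, "z": 0, "twist": 0, "fingers": -1},
  {"x": 0, "y": 0, "z": 0, "twist": 0, "fingers": -1},
  {"x": 0, "y": 0, "z": 0, "twist": 0, "fingers": -1},
  {"x": 0, "y": 0, "z": 0, "twist": 0, "fingers": -1},
])

```text
clock: 6.43
ee_pos: [0.4275, 0.2111, 0.0954]
ee_rot: [-0.0, 0.618, 0.786, -0.0]
ft_force: [0.5, 0.8, 0.9]
grip_width: 0.051
finger_force: 0.0
```

```bash
python3 -c "
import numpy as np
t=np.arange(0,25)*.07
print(np.c_[t[1:],np.diff(.257*(1-np.cos(t))),-np.diff(.257*np.sin(t))].round(4).tolist())"
```

```text
[[0.07, 0.0006, -0.018], [0.14, 0.0019, -0.0179], [0.21, 0.0031, -0.0177], [0.28, 0.0044, -0.0174], [0.35, 0.0056, -0.0171], [0.42, 0.0068, -0.0167], [0.49, 0.0079, -0.0162], [0.56, 0.009, -0.0156], [0.63, 0.0101, -0.0149], [0.7, 0.0111, -0.0142], [0.77, 0.0121, -0.0133], [0.84, 0.013, -0.0125], [0.91, 0.0138, -0.0115], [0.98, 0.0146, -0.0105], [1.05, 0.0153, -0.0095], [1.12, 0.0159, -0.0084], [1.19, 0.0165, -0.0073], [1.26, 0.0169, -0.0061], [1.33, 0.0173, -0.0049], [1.4, 0.0176, -0.0037], [1.47, 0.0178, -0.0024], [1.54, 0.0179, -0.0012], [1.61, 0.018, 0.0001], [1.68, 0.0179, 0.0013]]
```

```bash
python3 - <<'E'
from h import *
im,d=viewer.capture("scene"); a=im[120:280,260:440]; w,_=viewer.capture("wrist")
s=status.observe(); print(s["grip_width"],s["finger_force"],s["ee_pos"],s["clock"])
cv2.imwrite("pics/g2.png",np.hstack([cv2.resize(a,(400,355)),cv2.resize(w,(400,355))])[:,:,::-1])
E
```

```text
0.0028791910302394205 0.0 [0.42747537 0.21108407 0.09542767] 6.5333
```

View pics/g2.png

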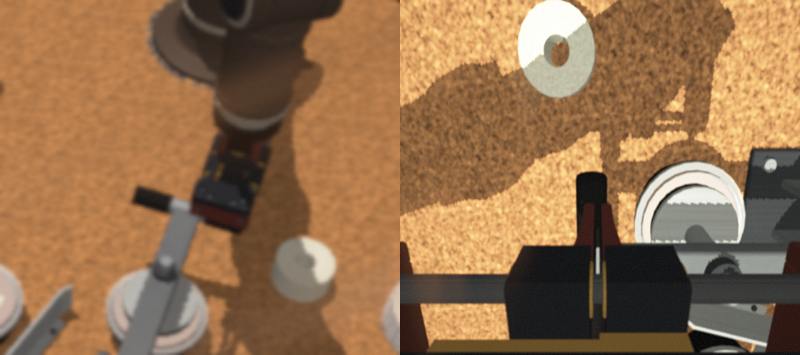

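```bash
python3 - <<'E'
from h import *
s=status.observe(); im,d=viewer.capture("wrist"); m=viewer.camera_model("wrist")
T=np.array(m["tool_from_camera"]); print(T.round(3).tolist(),m["fx"],m["cx"],m["cy"])
for p in ([0,0,0],[0,0,-.019],[.03,0,-.019]):
    q=np.linalg.inv(T)@np.r_[p,1]; print(p,'->',m["fx"]*q[0]/-q[2]+m["cx"],-m["fy"]*q[1]/-q[2]+m["cy"])
v,u=np.mgrid[0:420,0:560]
P=np.stack([(u-m["cx"])/m["fx"]*d,-(v-m["cy"])/m["fy"]*d,-d,np.ones_like(d)],-1)@T.T
for (c,r) in [(590,180),(590,195),(590,215),(600,230),(605,210),(590,235),(600,250)]:
    C=int((c-400)*560/400);Rr=int(r*420/355); print((C,Rr),im[Rr,C],d[Rr,C].round(3),P[Rr,C,:3].round(3))
im,d=viewer.capture("scene"); Q=cloud("scene",d).reshape(-1,3)
q=Q[(Q[:,0]>.39)&(Q[:,0]<.48)&(Q[:,1]>.08)&(Q[:,1]<.17)&(Q[:,2]>.03)&(Q[:,2]<.16)];print(len(q),np.percentile(q[:,2],[5,50,95]).round(4))
E
```

```text
[[0.0, 0.958, 0.286, 0.079], [1.0, 0.0, -0.0, 0.0], [-0.0, 0.286, -0.958, -0.198], [0.0, 0.0, 0.0, 1.0]] 336.26770874949256 276.5631981140052 204.8732570560207
[0, 0, 0] -> 276.43349514492496 234.71477802620467
[0, 0, -0.019] -> 276.43170098491964 246.93914821722458
[0.03, 0, -0.019] -> 276.4278203084893 196.8032438110347
(266, 212) [16 19 15] 0.177 [ 0.024 -0.006 -0.029]
(266, 230) [21 22 24] 0.177 [ 0.015 -0.006 -0.032]
(266, 254) [60 31 26] 0.158 [ 0.012 -0.005 -0.054]
(280, 272) [28 18 18] 0.143 [ 0.01   0.002 -0.069]
(287, 248) [60 31 26] 0.165 [ 0.011  0.005 -0.046]
(266, 278) [57 28 23] 0.137 [ 0.011 -0.004 -0.076]
(280, 295) [24 20 18] 0.127 [ 0.01   0.001 -0.086]
250 [0.1121 0.1224 0.1277]
```

```bash
python3 - <<'E'
from h import *
im,d=viewer.capture("wrist"); m=viewer.camera_model("wrist"); T=np.array(m["tool_from_camera"])
s=status.observe(); print(s["grip_width"],s["finger_force"])
v,u=np.mgrid[0:420,0:560]
P=np.stack([(u-m["cx"])/m["fx"]*d,-(v-m["cy"])/m["fy"]*d,-d,np.ones_like(d)],-1)@T.T
print('counter',P[40,100,:3].round(3))
for r in range(205,300,8): print(r,[tuple((P[r,c,1:3]*1000).round().astype(int).tolist()) for c in range(236,320,8)], (P[r,276,0]*1000).round())
cv2.imwrite("pics/g3.png",cv2.resize(im[180:330,200:360],(800,750))[:600,:,::-1])
E
```

```text
0.0048260841657029 0.0
counter [ 0.128 -0.14   0.096]
205 [(-37, 96), (-30, 96), (-14, -16), (-9, -16), (-5, -17), (0, -17), (4, -16), (14, 95), (21, 95), (29, 96), (36, 97)] 25.0
213 [(-37, 96), (-30, 95), (-13, -29), (-9, -30), (-4, -30), (0, -29), (4, -27), (14, 95), (22, 96), (29, 96), (36, 95)] 24.0
221 [(-37, 96), (-30, 95), (-13, -30), (-9, -32), (-4, -31), (0, -30), (4, -27), (14, 97), (22, 97), (29, 95), (37, 96)] 20.0
229 [(-38, 96), (-30, 97), (-13, -29), (-9, -32), (-4, -31), (0, -31), (4, -27), (15, 97), (22, 95), (29, 95), (37, 94)] 16.0
237 [(-38, 96), (-31, 97), (-13, -29), (-9, -31), (-4, -31), (0, -31), (4, -27), (15, 97), (22, 96), (30, 95), (37, 97)] 11.0
245 [(-38, 97), (-31, 95), (-13, -28), (-8, -43), (-4, -43), (0, -39), (4, -42), (8, -43), (22, 95), (30, 96), (38, 97)] 10.0
253 [(-39, 96), (-31, 96), (-13, -28), (-8, -52), (-4, -52), (0, -48), (4, -53), (7, -53), (22, 95), (30, 96), (38, 95)] 10.0
261 [(-39, 96), (-31, 97), (-14, -28), (-7, -61), (-4, -60), (0, -52), (3, -60), (7, -59), (23, 96), (30, 96), (38, 95)] 7.0
269 [(-39, 97), (-31, 96), (-14, -29), (-7, -69), (-4, -69), (0, -53), (3, -69), (7, -67), (23, 97), (31, 96), (38, 97)] 4.0
277 [(-40, 97), (-32, 96), (-10, -75), (-7, -75), (-3, -75), (0, -55), (3, -75), (6, -75), (10, -75), (31, 96), (39, 97)] 0.0
285 [(-40, 97), (-32, 96), (-10, -82), (-6, -81), (-3, -82), (0, -57), (3, -82), (6, -81), (9, -82), (31, 96), (39, 97)] -3.0
293 [(-10, -123), (-8, -123), (-6, -122), (-4, -123), (-2, -124), (0, -58), (2, -123), (4, -123), (6, -124), (8, -122), (10, -123)] -7.0
```

View pics/g3.png

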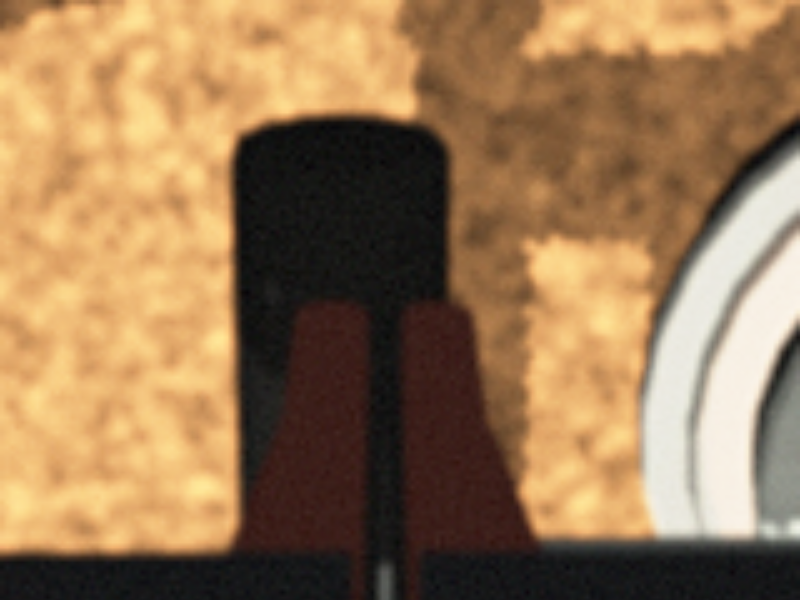

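The fingers seem to end about 40 mm short of the nominal TCP and closed above the bar (bar at (345,200), fingertips ending at row 300 of the crop). I'll open, go 33 mm lower, and close again.

Emit:
carry_out([
  {"x": 0, "y": -0.004, "z": 0, "twist": 0, "fingers": 1},
  {"x": 0, "y": 0, "z": 0, "twist": 0, "fingers": 1},
  {"x": 0, "y": 0, "z": 0, "twist": 0, "fingers": 1},
  {"x": 0, "y": 0, "z": 0, "twist": 0, "fingers": 1},
  {"x": 0, "y": 0, "z": 0, "twist": 0, "fingers": 1},
  {"x": 0, "y": 0, "z": 0, "twist": 0, "fingers": 1},
  {"x": 0, "y": 0, "z": 0, "twist": 0, "fingers": 1},
  {"x": 0, "y": 0, "z": 0, "twist": 0, "fingers": 1},
  {"x": 0, "y": 0, "z": 0, "twist": 0, "fingers": 1},
  {"x": 0, "y": 0, "z": 0, "twist": 0, "fingers": 1},
  {"x": 0, "y": 0, "z": 0, "twist": 0, "fingers": 1},
  {"x": 0, "y": 0, "z": 0, "twist": 0, "fingers": 1},
])

```text
clock: 7.68
ee_pos: [0.4236, 0.2101, 0.0954]
ee_rot: [0.0, 0.618, 0.786, 0.0]
ft_force: [0.0, 0.5, 0.6]
grip_width: 0.875
finger_force: 0.0
```

```bash
python3 - <<'E'
from h import *
im,d=viewer.capture("wrist"); m=viewer.camera_model("wrist"); T=np.array(m["tool_from_camera"])
s=status.observe(); print(s["grip_width"],s["finger_force"],s["ee_pos"])
v,u=np.mgrid[0:420,0:560]
P=np.stack([(u-m["cx"])/m["fx"]*d,-(v-m["cy"])/m["fy"]*d,-d,np.ones_like(d)],-1)@T.T
for r in range(205,285,6): print(r,[tuple((P[r,c,:3]*1000).round().astype(int).tolist()) for c in (178,186,194,202,360,368,376)])
cv2.imwrite("pics/g4.png",im[:,:,::-1])
E
```

```text
0.9235328120896934 0.0 [0.4236244  0.21011115 0.09544326]
205 [(-9, -90, 96), (-9, -82, 95), (-9, -75, 96), (-9, -68, 95), (-9, 76, 94), (4, 72, 54), (5, 76, 49)]
211 [(-15, -90, 96), (-15, -83, 96), (-15, -76, 97), (-15, -68, 95), (-2, 66, 54), (0, 71, 50), (0, 77, 50)]
217 [(-20, -91, 95), (-21, -83, 96), (-21, -76, 96), (-20, -69, 95), (-5, 65, 51), (-5, 71, 49), (-3, 75, 43)]
223 [(-26, -91, 95), (-26, -84, 96), (-26, -76, 95), (-27, -69, 96), (79, 0, -198), (-8, 70, 43), (-8, 76, 43)]
229 [(-32, -92, 96), (-32, -84, 95), (-33, -77, 96), (79, 0, -198), (-14, 65, 47), (-13, 70, 44), (-13, 77, 44)]
235 [(-39, -93, 97), (-39, -85, 97), (-39, -77, 96), (-38, -70, 96), (-18, 64, 44), (-17, 70, 42), (-15, 75, 37)]
241 [(-45, -93, 98), (11, -47, -37), (11, -42, -37), (-44, -70, 96), (12, 43, -39), (-21, 70, 40), (-15, 72, 27)]
247 [(-51, -93, 96), (12, -45, -45), (12, -41, -45), (8, -38, -38), (12, 41, -46), (12, 45, -46), (-21, 72, 28)]
253 [(11, -47, -52), (11, -43, -51), (10, -40, -48), (5, -38, -39), (10, 40, -49), (11, 43, -52), (11, 47, -51)]
259 [(11, -45, -58), (11, -41, -58), (10, -38, -55), (2, -38, -40), (10, 39, -55), (11, 42, -58), (12, 45, -59)]
265 [(12, -43, -65), (9, -41, -59), (7, -38, -56), (0, -38, -41), (8, 38, -58), (11, 40, -64), (12, 43, -65)]
271 [(11, -42, -69), (10, -39, -67), (4, -39, -56), (-4, -39, -41), (5, 39, -58), (9, 40, -66), (12, 42, -70)]
277 [(11, -40, -75), (9, -38, -70), (2, -38, -58), (-7, -38, -42), (3, 39, -59), (9, 39, -71), (12, 40, -76)]
283 [(10, -39, -78), (6, -38, -70), (-1, -38, -58), (-10, -39, -43), (0, 39, -59), (7, 38, -73), (10, 40, -78)]
```

View pics/g4.png

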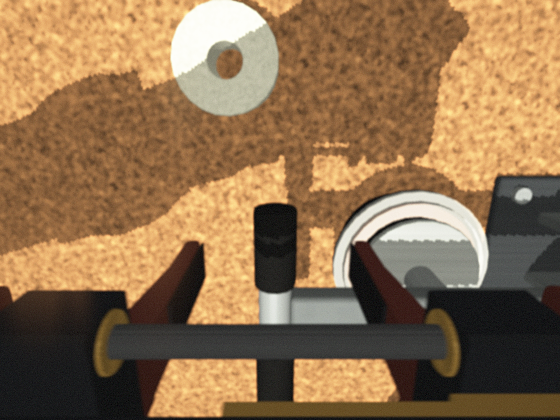

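Confirmed: the fingertips end at about tool z = −37 mm (ends near (200,243) and (360,243) in the picture), with the bar between them at column 275. I'll descend 34 mm and close.

Emit:
carry_out([
  {"x": 0, "y": 0, "z": 0.012, "twist": 0, "fingers": 1},
  {"x": 0, "y": 0, "z": 0.012, "twist": 0, "fingers": 1},
  {"x": 0, "y": 0, "z": 0.01, "twist": 0, "fingers": 1},
  {"x": 0, "y": 0, "z": 0, "twist": 0, "fingers": -1},
  {"x": 0, "y": 0, "z": 0, "twist": 0, "fingers": -1},
  {"x": 0, "y": 0, "z": 0, "twist": 0, "fingers": -1},
  {"x": 0, "y": 0, "z": 0, "twist": 0, "fingers": -1},
  {"x": 0, "y": 0, "z": 0, "twist": 0, "fingers": -1},
  {"x": 0, "y": 0, "z": 0, "twist": 0, "fingers": -1},
  {"x": 0, "y": 0, "z": 0, "twist": 0, "fingers": -1},
  {"x": 0, "y": 0, "z": 0, "twist": 0, "fingers": -1},
  {"x": 0, "y": 0, "z": 0, "twist": 0, "fingers": -1},
], newtons=12)

```text
clock: 8.73
ee_pos: [0.4237, 0.2101, 0.0615]
ee_rot: [0.0, 0.618, 0.786, 0.0]
ft_force: [0.4, 0.5, -0.2]
grip_width: 0.356
finger_force: 0.0
```

Emit:
carry_out([
  {"x": 0, "y": 0, "z": 0, "twist": 0, "fingers": -1},
  {"x": 0, "y": 0, "z": 0, "twist": 0, "fingers": -1},
  {"x": 0, "y": 0, "z": 0, "twist": 0, "fingers": -1},
])

```text
clock: 8.98
ee_pos: [0.4226, 0.2098, 0.0614]
ee_rot: [-0.0, 0.618, 0.786, -0.001]
ft_force: [-6.2, -2.0, 5.5]
grip_width: 0.28
finger_force: 12.0
```

Emit:
carry_out([
  {"x": 0, "y": 0.0006, "z": -0.018, "twist": 0, "fingers": -1},
  {"x": 0, "y": 0.0019, "z": -0.0179, "twist": 0, "fingers": -1},
  {"x": 0, "y": 0.0031, "z": -0.0177, "twist": 0, "fingers": -1},
  {"x": 0, "y": 0.0044, "z": -0.0174, "twist": 0, "fingers": -1},
  {"x": 0, "y": 0.0056, "z": -0.0171, "twist": 0, "fingers": -1},
  {"x": 0, "y": 0.0068, "z": -0.0167, "twist": 0, "fingers": -1},
], newtons=15)

```text
clock: 9.48
ee_pos: [0.4419, 0.2144, 0.1658]
ee_rot: [-0.002, 0.618, 0.786, -0.003]
ft_force: [-9.9, -1.9, -1.3]
grip_width: 0.284
finger_force: 15.0
```

Emit:
carry_out([
  {"x": 0, "y": 0.0079, "z": -0.0162, "twist": 0, "fingers": -1},
  {"x": 0, "y": 0.009, "z": -0.0156, "twist": 0, "fingers": -1},
  {"x": 0, "y": 0.0101, "z": -0.0149, "twist": 0, "fingers": -1},
  {"x": 0, "y": 0.0111, "z": -0.0142, "twist": 0, "fingers": -1},
  {"x": 0, "y": 0.0121, "z": -0.0133, "twist": 0, "fingers": -1},
  {"x": 0, "y": 0.013, "z": -0.0125, "twist": 0, "fingers": -1},
])

```text
clock: 9.98
ee_pos: [0.5, 0.2283, 0.2539]
ee_rot: [-0.002, 0.617, 0.787, -0.007]
ft_force: [-26.7, -11.7, 25.1]
grip_width: 0.358
finger_force: 15.0
```

Emit:
carry_out([
  {"x": 0, "y": 0.0138, "z": -0.0115, "twist": 0, "fingers": -1},
  {"x": 0, "y": 0.0146, "z": -0.0105, "twist": 0, "fingers": -1},
  {"x": 0, "y": 0.0153, "z": -0.0095, "twist": 0, "fingers": -1},
  {"x": 0, "y": 0.0159, "z": -0.0084, "twist": 0, "fingers": -1},
  {"x": 0, "y": 0.0165, "z": -0.0073, "twist": 0, "fingers": -1},
  {"x": 0, "y": 0.0169, "z": -0.0061, "twist": 0, "fingers": -1},
])

```text
clock: 10.48
ee_pos: [0.5979, 0.2529, 0.3072]
ee_rot: [0.0, 0.618, 0.786, 0.001]
ft_force: [0.4, 1.7, -1.5]
grip_width: 0.278
finger_force: 15.0
```

Emit:
carry_out([
  {"x": 0, "y": 0.0173, "z": -0.0049, "twist": 0, "fingers": -1},
  {"x": 0, "y": 0.0176, "z": -0.0037, "twist": 0, "fingers": -1},
  {"x": 0, "y": 0.0178, "z": -0.0024, "twist": 0, "fingers": -1},
  {"x": 0, "y": 0.0179, "z": -0.0012, "twist": 0, "fingers": -1},
  {"x": 0, "y": 0.018, "z": 0, "twist": 0, "fingers": -1},
])

```text
clock: 10.9
ee_pos: [0.6852, 0.2728, 0.318]
ee_rot: [0.001, 0.619, 0.786, 0.0]
ft_force: [3.9, -0.3, -3.2]
grip_width: 0.281
finger_force: 15.0
```

Emit:
carry_out([
  {"x": 0, "y": 0, "z": 0, "twist": 0, "fingers": 1},
  {"x": 0, "y": 0, "z": 0, "twist": 0, "fingers": 1},
  {"x": 0, "y": 0, "z": 0, "twist": 0, "fingers": 1},
  {"x": 0, "y": 0, "z": 0, "twist": 0, "fingers": 1},
  {"x": 0, "y": 0, "z": 0, "twist": 0, "fingers": 1},
  {"x": 0, "y": 0, "z": 0, "twist": 0, "fingers": 1},
  {"x": 0, "y": 0.006, "z": -0.01, "twist": 0, "fingers": 1},
  {"x": 0, "y": 0, "z": -0.02, "twist": 0, "fingers": 1},
  {"x": 0, "y": 0, "z": -0.02, "twist": 0, "fingers": 1},
  {"x": 0, "y": 0, "z": -0.02, "twist": 0, "fingers": 1},
])

```text
clock: 11.73
ee_pos: [0.6894, 0.2743, 0.3887]
ee_rot: [-0.0, 0.618, 0.786, -0.0]
ft_force: [-0.1, -0.5, 0.2]
grip_width: 0.983
finger_force: 0.0
```

```bash
python3 - <<'E'
from h import *
im,d=viewer.capture("scene"); Q=cloud("scene",d).reshape(-1,3)
H=np.array([.6877,.229]);f=np.array([-.9716,-.2368]);r=np.array([.2368,-.9716])
a=(Q[:,:2]-H)@f;b=(Q[:,:2]-H)@r
for z in np.arange(.14,.44,.03):
    k=(Q[:,2]>z)&(Q[:,2]<z+.03)&(abs(a)<.1)&(abs(b)<.08)&~((b<-.02)&(z>.3))
    if k.any(): print(round(z,2),k.sum(),'f',np.percentile(a[k],[3,97]).round(3),'r',np.percentile(b[k],[3,97]).round(3))
for c in("top","scene"):
    im,d=viewer.capture(c)
    for x in place_of(c,"bowl_mid")[:3]+place_of(c,"press_hinge")[:1]:
        u,v=x["location"][0]*560,x["location"][1]*420; print(c,x["confidence"],onplane(c,u,v,.026).round(4),onplane(c,u,v,.115).round(4))
cv2.imwrite("pics/up.png",im[:,:,::-1]); print(status.observe()["clock"])
E
```

```text
0.14 128 f [-0.01   0.011] r [-0.032  0.033]
0.17 84 f [-0.014 -0.004] r [-0.016  0.016]
0.2 65 f [-0.017  0.037] r [-0.017  0.016]
0.23 136 f [-0.043  0.037] r [-0.037  0.037]
0.26 197 f [-0.043  0.029] r [-0.016  0.017]
0.29 254 f [-0.029  0.043] r [-0.016  0.032]
0.32 120 f [-0.034 -0.026] r [-0.016  0.016]
0.35 463 f [-0.04  -0.021] r [-0.017  0.067]
0.38 118 f [-0.037 -0.023] r [-0.009  0.068]
scene 0.66 [0.5406 0.1898 0.026 ] [0.5949 0.2129 0.115 ]
scene 0.87 [0.6297 0.2028 0.026 ] [0.6766 0.2248 0.115 ]
12.0833
```

View pics/up.png

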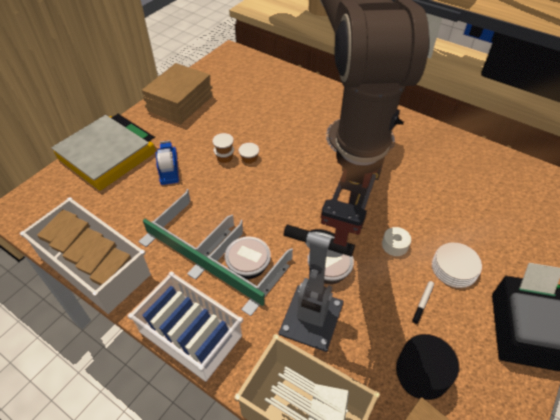

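The arm is up by itself: the handle is at (318,240) in the scene view, over the hinge. The bowl still stands at (335,262). Now I'll move to its left side to push.

Emit:
carry_out([
  {"x": 0.0054, "y": -0.025, "z": 0, "twist": 0, "fingers": 1},
  {"x": 0.0054, "y": -0.025, "z": 0, "twist": 0, "fingers": 1},
  {"x": 0.0054, "y": -0.025, "z": 0, "twist": 0, "fingers": 1},
  {"x": 0.0054, "y": -0.025, "z": 0, "twist": 0, "fingers": 1},
  {"x": 0.0054, "y": -0.025, "z": 0, "twist": 0, "fingers": 1},
  {"x": 0.0054, "y": -0.025, "z": 0, "twist": 0, "fingers": 1},
  {"x": 0, "y": 0, "z": 0, "twist": 0.0857, "fingers": 1},
  {"x": 0, "y": 0, "z": 0, "twist": 0.0857, "fingers": 1},
  {"x": 0, "y": 0, "z": 0, "twist": 0.0857, "fingers": 1},
  {"x": 0, "y": 0, "z": 0, "twist": 0, "fingers": 1},
])

```text
clock: 12.92
ee_pos: [0.5355, 0.2701, 0.3878]
ee_rot: [0.0, 0.715, 0.699, -0.001]
ft_force: [0.5, 0.4, 0.1]
grip_width: 1.0
finger_force: 0.0
```

Emit:
carry_out([
  {"x": 0, "y": 0, "z": 0.03, "twist": 0, "fingers": 1},
  {"x": 0, "y": 0, "z": 0.03, "twist": 0, "fingers": 1},
  {"x": 0, "y": 0, "z": 0.03, "twist": 0, "fingers": 1},
  {"x": 0, "y": 0, "z": 0.03, "twist": 0, "fingers": 1},
  {"x": 0, "y": 0, "z": 0.03, "twist": 0, "fingers": 1},
  {"x": 0, "y": 0, "z": 0.03, "twist": 0, "fingers": 1},
  {"x": 0, "y": 0, "z": 0.03, "twist": 0, "fingers": 1},
  {"x": 0, "y": 0, "z": 0.03, "twist": 0, "fingers": 1},
  {"x": 0, "y": 0, "z": 0.03, "twist": 0, "fingers": 1},
  {"x": 0, "y": 0, "z": 0.03, "twist": 0, "fingers": 1},
  {"x": 0, "y": 0, "z": 0.02, "twist": 0, "fingers": 1},
  {"x": 0, "y": 0, "z": 0, "twist": 0, "fingers": 1},
])

```text
clock: 13.92
ee_pos: [0.5327, 0.2685, 0.0634]
ee_rot: [-0.001, 0.713, 0.701, -0.004]
ft_force: [-1.9, -0.4, -0.4]
grip_width: 0.999
finger_force: 0.0
```

```bash
cat >> h.py <<'E'
def fitcircle(q,R):
    from scipy.optimize import least_squares
    f=lambda p: np.hypot(q[:,0]-p[0],q[:,1]-p[1])-R
    return least_squares(f,q.mean(0)[:2],loss='soft_l1',f_scale=.003).x
def bowl(cam,c0):
    im,d=viewer.capture(cam); Q=cloud(cam,d).reshape(-1,3)
    k=(abs(Q[:,2]-.047)<.01)&(np.hypot(Q[:,0]-c0[0],Q[:,1]-c0[1])<.085); q=Q[k]
    # outer edge: farthest point per angular sector
    c=q.mean(0)[:2]
    for _ in range(4):
        w=q[:,:2]-c; a=np.arctan2(w[:,1],w[:,0]); rr=np.hypot(w[:,0],w[:,1])
        e=np.array([q[(a>=t)&(a<t+.18)][rr[(a>=t)&(a<t+.18)].argmax()] for t in np.arange(-3.14,3.1,.18) if ((a>=t)&(a<t+.18)&(rr>.05)&(rr<.072)).any()])
        c=fitcircle(e,.0625)
    return c.round(4),len(q),len(e)
E
python3 - <<'E'
from h import *
for c in("top","scene"):
    print(c,bowl(c,(.541,.191)),'ref waiting',bowl(c,(.645,-.005)))
s=status.observe();print(s["ee_pos"],s["ee_rot"],s["clock"])
E
```

```text
top (array([0.5404, 0.191 ]), 595, 16) ref waiting (array([ 0.6568, -0.0059]), 1596, 35)h.py:17: RuntimeWarning: Mean of empty slice.
  return least_squares(f,q.mean(0)[:2],loss='soft_l1',f_scale=.003).x
  ret = ret.dtype.type(ret / rcount)
Traceback (most recent call last):
  File "h.py", line 26, in bowl
    c=fitcircle(e,.0625)
  File "h.py", line 17, in fitcircle
    return least_squares(f,q.mean(0)[:2],loss='soft_l1',f_scale=.003).x
                           ~~~~~~~~~^^^^
IndexError: invalid index to scalar variable.
```

Emit:
carry_out([
  {"x": 0, "y": 0.004, "z": 0.015, "twist": 0, "fingers": 1},
  {"x": 0, "y": 0, "z": 0.015, "twist": 0, "fingers": 1},
  {"x": 0, "y": 0, "z": 0.015, "twist": 0, "fingers": 1},
  {"x": 0, "y": 0, "z": 0.012, "twist": 0, "fingers": 1},
  {"x": 0, "y": 0, "z": 0.01, "twist": 0, "fingers": 1},
  {"x": 0, "y": 0, "z": 0.008, "twist": 0, "fingers": 1},
  {"x": 0, "y": 0, "z": 0, "twist": 0, "fingers": 1},
])

```text
clock: 14.65
ee_pos: [0.5392, 0.2702, -0.0079]
ee_rot: [-0.0, 0.714, 0.7, -0.001]
ft_force: [0.4, -0.7, -0.7]
grip_width: 1.003
finger_force: 0.0
```

Emit:
carry_out([
  {"x": -0.008, "y": 0, "z": 0.005, "twist": 0, "fingers": 1},
  {"x": -0.008, "y": 0, "z": 0, "twist": 0, "fingers": 1},
  {"x": -0.007, "y": 0, "z": 0, "twist": 0, "fingers": 1},
  {"x": -0.007, "y": -0.002, "z": 0, "twist": 0, "fingers": 1},
  {"x": -0.009, "y": -0.0045, "z": 0, "twist": 0, "fingers": 1},
  {"x": -0.009, "y": -0.0045, "z": 0, "twist": 0, "fingers": 1},
  {"x": -0.009, "y": -0.0045, "z": 0, "twist": 0, "fingers": 1},
  {"x": -0.009, "y": -0.0045, "z": 0, "twist": 0, "fingers": 1},
  {"x": -0.009, "y": -0.0045, "z": 0, "twist": 0, "fingers": 1},
  {"x": -0.009, "y": -0.0045, "z": 0, "twist": 0, "fingers": 1},
])

```text
clock: 15.48
ee_pos: [0.5087, 0.1865, -0.0113]
ee_rot: [0.0, 0.714, 0.7, 0.0]
ft_force: [1.3, 2.9, -0.3]
grip_width: 1.0
finger_force: 1.8
```

```bash
python3 - <<'E'
from h import *
s=status.observe();print(s["ee_pos"],s["ft_force"],s["clock"])
p=np.array(s["ee_pos"][:2])+[-.01,-.054]
for c in("top","scene"):
    try: print(c,bowl(c,p))
    except Exception as e: print(c,e)
E
```

```text
[ 0.50874122  0.1864842  -0.01131348] [ 1.25073618  2.8555425  -0.3000066 ] 15.4833
top invalid index to scalar variable.
scene (array([0.5064, 0.1318]), 282, 17)h.py:17: RuntimeWarning: Mean of empty slice.
  return least_squares(f,q.mean(0)[:2],loss='soft_l1',f_scale=.003).x
  ret = ret.dtype.type(ret / rcount)
```

Emit:
carry_out([
  {"x": -0.009, "y": -0.0045, "z": 0, "twist": 0, "fingers": 1},
  {"x": -0.009, "y": -0.0045, "z": 0, "twist": 0, "fingers": 1},
  {"x": -0.009, "y": -0.0045, "z": 0, "twist": 0, "fingers": 1},
  {"x": -0.009, "y": -0.0045, "z": 0, "twist": 0, "fingers": 1},
  {"x": -0.011, "y": -0.0045, "z": 0, "twist": 0, "fingers": 1},
  {"x": -0.013, "y": -0.002, "z": 0, "twist": 0, "fingers": 1},
  {"x": -0.014, "y": 0, "z": 0, "twist": 0, "fingers": 1},
  {"x": -0.014, "y": 0, "z": 0, "twist": 0, "fingers": 1},
  {"x": -0.014, "y": 0, "z": 0, "twist": 0, "fingers": 1},
  {"x": -0.014, "y": 0, "z": 0, "twist": 0, "fingers": 1},
  {"x": -0.014, "y": 0, "z": 0, "twist": 0, "fingers": 1},
  {"x": -0.014, "y": 0, "z": 0, "twist": 0, "fingers": 1},
])

```text
clock: 16.58
ee_pos: [0.4809, 0.0427, -0.0116]
ee_rot: [-0.0, 0.714, 0.7, -0.0]
ft_force: [0.7, 4.0, 0.9]
grip_width: 0.998
finger_force: 2.3
```

```bash
python3 - <<'E'
from h import *
s=status.observe();print(s["ee_pos"],s["ft_force"],s["clock"])
print(bowl("scene",np.array(s["ee_pos"][:2])+[0,-.054]))
E
```

```text
[ 0.4808519   0.04265415 -0.01161093] [0.67991535 3.97210855 0.90012299] 16.5833
(array([ 0.4797, -0.0092]), 563, 28)
```

Emit:
carry_out([
  {"x": -0.016, "y": 0, "z": 0, "twist": 0, "fingers": 1},
  {"x": -0.017, "y": 0, "z": 0, "twist": 0, "fingers": 1},
  {"x": -0.018, "y": 0, "z": 0, "twist": 0, "fingers": 1},
  {"x": -0.019, "y": 0, "z": 0, "twist": 0, "fingers": 1},
  {"x": -0.02, "y": 0, "z": 0, "twist": 0, "fingers": 1},
  {"x": -0.02, "y": 0, "z": 0, "twist": 0, "fingers": 1},
  {"x": -0.02, "y": 0, "z": 0, "twist": 0, "fingers": 1},
  {"x": -0.018, "y": 0, "z": 0, "twist": 0, "fingers": 1},
  {"x": -0.015, "y": 0, "z": 0, "twist": 0, "fingers": 1},
  {"x": -0.012, "y": 0, "z": 0, "twist": 0, "fingers": 1},
  {"x": -0.009, "y": 0, "z": 0, "twist": 0, "fingers": 1},
  {"x": -0.006, "y": 0, "z": 0, "twist": 0, "fingers": 1},
])

```text
clock: 17.63
ee_pos: [0.4771, -0.147, -0.0118]
ee_rot: [-0.001, 0.714, 0.7, -0.0]
ft_force: [0.0, 3.5, 0.6]
grip_width: 0.999
finger_force: 2.2
```

```bash
python3 - <<'E'
from h import *
s=status.observe();print(s["ee_pos"],s["ft_force"],s["clock"])
print(bowl("scene",np.array(s["ee_pos"][:2])+[0,-.054]))
E
```

```text
[ 0.47709155 -0.14701231 -0.01180665] [0.0464578  3.45123404 0.55964559] 17.6333
(array([ 0.477 , -0.1976]), 465, 29)
```

Emit:
carry_out([
  {"x": -0.005, "y": 0, "z": 0, "twist": 0, "fingers": 1},
  {"x": -0.004, "y": 0, "z": 0, "twist": 0, "fingers": 1},
  {"x": -0.002, "y": 0, "z": 0, "twist": 0, "fingers": 1},
  {"x": 0, "y": 0, "z": 0, "twist": 0, "fingers": 1},
  {"x": 0.01, "y": 0, "z": 0, "twist": 0, "fingers": 1},
  {"x": 0.015, "y": 0, "z": 0, "twist": 0, "fingers": 1},
  {"x": 0.015, "y": 0, "z": -0.01, "twist": 0, "fingers": 1},
  {"x": 0, "y": 0, "z": -0.03, "twist": 0, "fingers": 1},
  {"x": 0, "y": 0, "z": -0.03, "twist": 0, "fingers": 1},
  {"x": 0, "y": 0, "z": -0.03, "twist": 0, "fingers": 1},
  {"x": 0, "y": 0, "z": -0.02, "twist": 0, "fingers": 1},
])

```text
clock: 18.6
ee_pos: [0.4798, -0.1157, 0.1118]
ee_rot: [0.001, 0.713, 0.701, 0.001]
ft_force: [0.7, -0.6, 0.2]
grip_width: 1.001
finger_force: 0.0
```

Emit:
carry_out([
  {"x": 0, "y": 0, "z": 0, "twist": 0.12, "fingers": 1},
  {"x": 0, "y": 0, "z": 0, "twist": 0.12, "fingers": 1},
  {"x": 0, "y": 0, "z": 0, "twist": 0.12, "fingers": 1},
  {"x": 0, "y": 0, "z": 0, "twist": 0.12, "fingers": 1},
  {"x": 0, "y": 0, "z": 0, "twist": 0.12, "fingers": 1},
  {"x": 0, "y": 0, "z": 0, "twist": 0.12, "fingers": 1},
  {"x": 0, "y": 0, "z": 0, "twist": 0.12, "fingers": 1},
  {"x": 0, "y": 0, "z": 0, "twist": 0.12, "fingers": 1},
  {"x": 0, "y": 0, "z": 0, "twist": 0.12, "fingers": 1},
  {"x": 0, "y": 0, "z": 0, "twist": 0.12, "fingers": 1},
  {"x": 0, "y": 0, "z": 0, "twist": 0.12, "fingers": 1},
  {"x": 0, "y": 0, "z": 0, "twist": 0.12, "fingers": 1},
])

```text
clock: 19.6
ee_pos: [0.479, -0.1158, 0.1093]
ee_rot: [0.0, 0.999, 0.054, 0.0]
ft_force: [0.5, 0.7, -1.2]
grip_width: 1.002
finger_force: 0.0
```

Emit:
carry_out([
  {"x": 0, "y": 0, "z": 0, "twist": 0.11, "fingers": 1},
  {"x": 0, "y": 0, "z": 0, "twist": 0, "fingers": 1},
])

```text
clock: 19.77
ee_pos: [0.479, -0.1159, 0.1093]
ee_rot: [0.0, 1.0, -0.001, 0.0]
ft_force: [-0.2, 0.6, -0.4]
grip_width: 1.0
finger_force: 0.0
```

```bash
python3 - <<'E'
from h import *
s=status.observe();print(s["ee_pos"],s["ee_rot"],s["clock"],np.round(s["joint_positions"],2))
for c in("scene","top"):
    try: print(bowl(c,(.477,-.211)),bowl(c,(.657,-.006)))
    except Exception as e: print(e)
E
```

```text
[ 0.47904291 -0.11592532  0.10932777] [ 1.00819877e-04  9.99999623e-01 -7.38816028e-04  4.45534722e-04] 19.7667 [ 0.48  0.31 -0.41  1.98  0.16  0.89 -1.58]
(array([ 0.4772, -0.209 ]), 972, 35) (array([ 0.6598, -0.006 ]), 1655, 35)
invalid index to scalar variable.h.py:22: RuntimeWarning: Mean of empty slice.
  c=q.mean(0)[:2]
  ret = um.true_divide(
h.py:17: RuntimeWarning: Mean of empty slice.
  return least_squares(f,q.mean(0)[:2],loss='soft_l1',f_scale=.003).x
  ret = ret.dtype.type(ret / rcount)
```

Emit:
carry_out([
  {"x": -0.015, "y": 0.016, "z": 0, "twist": 0, "fingers": 1},
  {"x": -0.015, "y": 0.016, "z": 0, "twist": 0, "fingers": 1},
  {"x": -0.015, "y": 0.016, "z": 0, "twist": 0, "fingers": 1},
  {"x": -0.015, "y": 0.016, "z": 0, "twist": 0, "fingers": 1},
  {"x": -0.014, "y": 0.016, "z": 0, "twist": 0, "fingers": 1},
  {"x": 0, "y": 0.0155, "z": 0, "twist": 0, "fingers": 1},
  {"x": 0, "y": 0, "z": 0, "twist": 0, "fingers": 1},
])

```text
clock: 20.5
ee_pos: [0.4041, -0.2157, 0.1087]
ee_rot: [0.001, 1.0, 0.0, 0.0]
ft_force: [0.5, 0.2, -0.1]
grip_width: 1.004
finger_force: 0.0
```

Emit:
carry_out([
  {"x": 0, "y": 0, "z": 0.02, "twist": 0, "fingers": 1},
  {"x": 0, "y": 0, "z": 0.02, "twist": 0, "fingers": 1},
  {"x": 0, "y": 0, "z": 0.02, "twist": 0, "fingers": 1},
  {"x": 0, "y": 0, "z": 0.02, "twist": 0, "fingers": 1},
  {"x": 0, "y": 0, "z": 0.02, "twist": 0, "fingers": 1},
  {"x": 0, "y": 0, "z": 0.012, "twist": 0, "fingers": 1},
  {"x": 0, "y": 0, "z": 0.008, "twist": 0, "fingers": 1},
  {"x": 0, "y": 0, "z": 0, "twist": 0, "fingers": 1},
])

```text
clock: 21.17
ee_pos: [0.4045, -0.2116, -0.0128]
ee_rot: [-0.001, 1.0, 0.002, -0.001]
ft_force: [-0.4, 0.4, -0.4]
grip_width: 1.002
finger_force: 0.0
```

Emit:
carry_out([
  {"x": 0.01, "y": 0, "z": 0, "twist": 0, "fingers": 1},
  {"x": 0.01, "y": 0, "z": 0, "twist": 0, "fingers": 1},
  {"x": 0.011, "y": 0, "z": 0, "twist": 0, "fingers": 1},
  {"x": 0.012, "y": 0, "z": 0, "twist": 0, "fingers": 1},
  {"x": 0.013, "y": 0, "z": 0, "twist": 0, "fingers": 1},
  {"x": 0.013, "y": 0, "z": 0, "twist": 0, "fingers": 1},
  {"x": 0.013, "y": 0, "z": 0, "twist": 0, "fingers": 1},
  {"x": 0.013, "y": 0, "z": 0, "twist": 0, "fingers": 1},
  {"x": 0.013, "y": 0, "z": 0, "twist": 0, "fingers": 1},
  {"x": 0.013, "y": 0, "z": 0, "twist": 0, "fingers": 1},
  {"x": 0.012, "y": 0, "z": 0, "twist": 0, "fingers": 1},
  {"x": 0.01, "y": 0, "z": 0, "twist": 0, "fingers": 1},
])

```text
clock: 22.17
ee_pos: [0.5492, -0.2127, -0.0109]
ee_rot: [0.0, 1.0, 0.001, -0.0]
ft_force: [-5.1, -0.5, 3.8]
grip_width: 0.998
finger_force: 2.8
```

```bash
python3 - <<'E'
from h import *
s=status.observe();print(s["ee_pos"],s["ft_force"],s["clock"])
print(bowl("scene",np.array(s["ee_pos"][:2])+[.054,0]))
E
```

```text
[ 0.549194   -0.21269822 -0.01093148] [-5.1245975  -0.53790258  3.79693898] 22.1667
(array([ 0.6021, -0.2097]), 1248, 35)
```

Emit:
carry_out([
  {"x": 0.01, "y": 0, "z": 0, "twist": 0, "fingers": 1},
  {"x": 0.01, "y": 0, "z": 0, "twist": 0, "fingers": 1},
  {"x": 0.009, "y": 0, "z": 0, "twist": 0, "fingers": 1},
  {"x": 0.007, "y": 0, "z": 0, "twist": 0, "fingers": 1},
  {"x": 0.005, "y": 0, "z": 0, "twist": 0, "fingers": 1},
  {"x": 0.004, "y": 0, "z": 0, "twist": 0, "fingers": 1},
  {"x": 0.002, "y": 0, "z": 0, "twist": 0, "fingers": 1},
  {"x": 0.002, "y": 0, "z": 0, "twist": 0, "fingers": 1},
])

```text
clock: 22.88
ee_pos: [0.5962, -0.2128, -0.0113]
ee_rot: [0.0, 1.0, 0.001, -0.001]
ft_force: [-7.1, 0.2, 6.1]
grip_width: 1.004
finger_force: 4.7
```

Emit:
carry_out([
  {"x": 0.001, "y": 0, "z": 0, "twist": 0, "fingers": 1},
  {"x": 0.001, "y": 0, "z": 0, "twist": 0, "fingers": 1},
])

```text
clock: 23.05
ee_pos: [0.5981, -0.2128, -0.0113]
ee_rot: [0.0, 1.0, 0.001, -0.001]
ft_force: [-7.5, 0.3, 5.6]
grip_width: 1.002
finger_force: 4.6
```

Emit:
carry_out([
  {"x": 0.002, "y": 0, "z": 0, "twist": 0, "fingers": 1},
  {"x": 0.002, "y": 0, "z": 0, "twist": 0, "fingers": 1},
  {"x": 0.001, "y": 0, "z": 0, "twist": 0, "fingers": 1},
  {"x": 0.001, "y": 0, "z": 0, "twist": 0, "fingers": 1},
])

```text
clock: 23.38
ee_pos: [0.6042, -0.2128, -0.0113]
ee_rot: [0.0, 1.0, 0.001, -0.001]
ft_force: [-6.4, -1.0, 5.0]
grip_width: 1.001
finger_force: 4.5
```

```bash
python3 - <<'E'
from h import *
s=status.observe();print(s["ee_pos"],s["ft_force"],s["clock"])
print(bowl("scene",(.658,-.21)),bowl("scene",(.657,-.006)))
E
```

```text
[ 0.60419159 -0.21283544 -0.01130843] [-6.3867367  -1.0208864   4.96814378] 23.3833
(array([ 0.6615, -0.2095]), 1494, 35) (array([ 0.661 , -0.0069]), 1660, 35)
```

Emit:
carry_out([
  {"x": 0.001, "y": 0, "z": 0, "twist": 0, "fingers": 1},
  {"x": 0.001, "y": 0, "z": 0, "twist": 0, "fingers": 1},
  {"x": 0.001, "y": 0, "z": 0, "twist": 0, "fingers": 1},
])

```text
clock: 23.73
ee_pos: [0.607, -0.2129, -0.0113]
ee_rot: [0.0, 1.0, 0.001, -0.001]
ft_force: [-9.7, -0.9, 6.8]
grip_width: 1.0
finger_force: 5.7
```

Emit:
carry_out([
  {"x": 0.001, "y": 0, "z": 0, "twist": 0, "fingers": 1},
  {"x": 0.001, "y": 0, "z": 0, "twist": 0, "fingers": 1},
])

```text
clock: 23.9
ee_pos: [0.607, -0.2129, -0.0115]
ee_rot: [0.0, 1.0, 0.001, -0.003]
ft_force: [-15.7, 1.0, 11.9]
grip_width: 1.001
finger_force: 7.9
```

Force rose while the position stalled, so the bowl is against the back wall. Backing straight out now.

Emit:
carry_out([
  {"x": -0.004, "y": 0, "z": 0, "twist": 0, "fingers": 1},
  {"x": -0.01, "y": 0, "z": 0, "twist": 0, "fingers": 1},
  {"x": -0.02, "y": 0, "z": 0, "twist": 0, "fingers": 1},
  {"x": -0.02, "y": 0, "z": 0, "twist": 0, "fingers": 1},
  {"x": -0.02, "y": 0, "z": 0, "twist": 0, "fingers": 1},
  {"x": -0.02, "y": 0, "z": -0.01, "twist": 0, "fingers": 1},
  {"x": -0.02, "y": 0, "z": -0.03, "twist": 0, "fingers": 1},
  {"x": 0, "y": 0, "z": -0.03, "twist": 0, "fingers": 1},
  {"x": 0, "y": 0, "z": -0.03, "twist": 0, "fingers": 1},
  {"x": 0, "y": 0, "z": -0.03, "twist": 0, "fingers": 1},
  {"x": 0, "y": 0, "z": -0.03, "twist": 0, "fingers": 1},
  {"x": 0, "y": 0, "z": 0, "twist": 0, "fingers": 1},
])

```text
clock: 24.9
ee_pos: [0.5006, -0.2138, 0.155]
ee_rot: [0.002, 1.0, 0.001, 0.006]
ft_force: [0.4, -0.8, 0.2]
grip_width: 1.002
finger_force: 0.0
```

```bash
python3 - <<'E'
from h import *
print(status.observe()["ee_pos"])
print(bowl("scene",(.66,-.21)),bowl("scene",(.657,-.006)))
im,d=viewer.capture("scene"); P=cloud("scene",d)
q=P.reshape(-1,3); k=(np.hypot(q[:,0]-.66,q[:,1]+.21)<.045)&(q[:,2]>.03); 
A=np.c_[q[k][:,:2],np.ones(k.sum())]; print('lid tilt',np.linalg.lstsq(A,q[k][:,2],rcond=None)[0].round(3))
cv2.imwrite("pics/end.png",im[:,:,::-1])
E
```

```text
[ 0.5005731  -0.21376482  0.15497215]
(array([ 0.6639, -0.2106]), 1460, 35) (array([ 0.6608, -0.0077]), 1674, 35)
lid tilt [-0.001 -0.     0.052]
```

View pics/end.png

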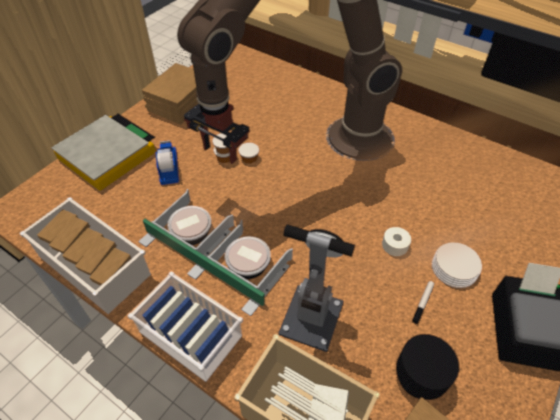

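The bowl sits flat in the free bay (190,223), against the back. The press arm is up (handle near (318,240)), and nothing else shows as moved.

```bash
python3 -c "
from rig import workorder; print(workorder.finish_job())"
```

```text
the job is handed in; nothing more can be done
None
```

The job is handed in: the press arm stays up by itself, the bowl is flat in the empty bay against the back wall, and the last picture shows the other bowl and everything else where they stood.

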